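# Back off the ratchet jaw of the glass keeper

### The job

Open the glass keeper on the breakfast counter: with the fingertips press the red ratchet release on the sliding jaw and, keeping it down, push the jaw back along its bar, away from the glasses, all the way to its end stop. Then let go so that the release springs up again and take the hand clear. Leave the glasses, the sugar bowl and the jam jar standing where they are.

Things in the scene. Friction and masses are not known exactly. Their poses are not given: they have to be found in the camera images.
- keeper: the glass keeper, a ratchet bar clamp fixed on the counter: a steel bar 24 mm wide, its top 42 mm above the counter, along this body's y axis from y = -113 to +333 mm. Dark wooden fixed jaw at the +y end, black end block (54 mm high) at the -y end. Both jaws reach out to the +x side of the bar, where the glasses stand. Origin at counter height under the bar's centre line.
- jaw (a joint): how far the sliding jaw is pushed back along the bar (along the keeper's -y), m: 0 = closed up to the glasses, 0.130 = fully back at its end stop. Drag about 2.5 N when released. With the release up the ratchet blocks backward motion (up to one tooth, 10 mm, of slack); forward motion is not blocked.
- release (a joint): how far the red release plate on the sliding jaw is pressed down, m: 0 = up (up to 0.005 when the pawl rests on a tooth), 0.010 = bottomed. The ratchet is free beyond 0.005. Spring: 3.5 N to start, 8.5 N at the bottom; let go, it springs back and locks again, so keep it down while the jaw moves.
- release_top (a point): centre of the top face of the red release plate (46 mm across the bar, 48 mm along it), which rides on the sliding jaw; 68 mm above the counter when up. Moves with jaw and plate; axes as the keeper's. The plate is the floor of a slot open at the top and both sides, between two uprights: the wooden jaw plate (its face 30 mm along +y, top 90 mm above the counter) and the grey thumb wall.
- thumb_wall (a point): centre of the top edge of the grey thumb wall of the sliding jaw, 97 mm above the counter, on the side of the red plate away from the glasses: upright, 8 mm thick, 60 mm wide across the bar. Its face towards the plate lies 4 mm along +y from this point and 32 mm from the plate's centre. A fingertip on the plate can push the jaw back by bearing on this face. Axes as the keeper's.
- glass1_mid (a point): tea glass in a chrome holder with a loop handle, 68 mm across and 90 mm high, loose on the counter beside the bar, between the two jaws; this point is on its axis 45 mm above its foot. Must be left standing where it is. Nearest the sliding jaw.
- glass2_mid (a point): tea glass in a chrome holder with a loop handle, 68 mm across and 90 mm high, loose on the counter beside the bar, between the two jaws; this point is on its axis 45 mm above its foot. Must be left standing where it is. The middle one.
- glass3_mid (a point): tea glass in a chrome holder with a loop handle, 68 mm across and 90 mm high, loose on the counter beside the bar, between the two jaws; this point is on its axis 45 mm above its foot. Must be left standing where it is. Nearest the fixed jaw.
- sugar_bowl_mid (a point): mustard yellow lidded ceramic sugar bowl, 96 mm across, 94 mm high with its knob, bystander; point on its axis 45 mm up
- jam_jar_mid (a point): jam jar with a brass lid, 66 mm across, 95 mm high, bystander; point on its axis half-way up

How it is judged:
On the way, in this order (a step that is already met when the one before it is completed fails the run):
1. the red release is pressed down (value of joint release above 0.005 m and contact force between the fingers and anything else above 1 N), for 0.1 s.
2. the sliding jaw is pushed fully back (value of joint jaw above 0.123 m), for 0.2 s.
At the end, for the whole second after the job is handed in: the sliding jaw is within 7 mm of its end stop and at rest, the release has sprung back up (pressed less than 5.5 mm), the glasses stand upright (tilt under 0.15 rad) within 15 mm of where they were and the sugar bowl and the jam jar stand upright within 20 mm of where they were (value of joint jaw above 0.123 m and value of joint release below 0.0055 m and velocity of joint jaw below 0.01 m/s and distance of each of glass1_mid, glass2_mid, glass3_mid from where it was at the start of the episode below 0.015 m and distance of each of sugar_bowl_mid, jam_jar_mid from where it was at the start of the episode below 0.02 m and angle between each of glass1_mid, glass2_mid, glass3_mid, sugar_bowl_mid, jam_jar_mid's own z axis and vertical below 0.15 rad); the robot touches nothing.
It fails at once if a glass is lifted, tipped or shifted more than 15 mm (distance of any of glass1_mid, glass2_mid, glass3_mid from where it was at the start of the episode above 0.015 m or angle between any of glass1_mid, glass2_mid, glass3_mid's own z axis and vertical above 0.25 rad).
It fails at once if the sugar bowl or the jam jar is lifted or shifted more than 20 mm (distance of any of sugar_bowl_mid, jam_jar_mid from where it was at the start of the episode above 0.02 m).
It also fails if it takes over 38 s, if anything falls off the work surface, if the arm or the gripper's body presses on something with over 40 N, if the wrist force passes 120 N, or if a joint passes its speed limit or range.

### The arm

A 6-joint arm with a two-finger parallel gripper is mounted at the origin on the work surface. World frame = base frame: x ahead of the robot, y to its left, z up, the work surface at z = 0. Lengths are in m, angles in rad, forces in N, time in s.
With the tool pointing down it reaches from about 0.2 to 0.875 m from the base axis. Payload 3.4 kg.
Tool frame: the origin (TCP) lies between the finger pads; the fingertips stand 22 mm ahead of it and the grasp point (between the pads) lies 3 mm ahead of it; z points along the fingers, x is the direction in which the jaws open and shut, and the axes are right-handed (so a half turn about z gives the same grasp; the last joint's range is limited). The gripper opens to 94 mm and grips with 3 to 60 N. Pads are 16 mm wide; open, the fingers measure 119 mm over their backs; the gripper's body (75 mm by 177 mm) begins 78 mm behind the grasp point.
Start: joints at [1.11, 0.276, 1.505, -0, 1.361, -0.121], TCP at [0.192, 0.542, 0.227] pointing down, gripper open.
Joint ranges: [-2.89, 2.89], [-0.75, 2.08], [0.22, 2.7], [-1.18, 4.32], [0.11, 2.71], [-2.7, 2.7]. Speed limits (rad/s): [2.57, 2.57, 3.14, 3.14, 3.14, 3.14].

### API

Orientations are given as a unit quaternion [x, y, z, w].
In Python, from bench import r gives the robot as it stands. Calls block until the motion is done:
- r.reach(position, orientation): joint-space move of the TCP to a pose.
- r.move_linear(position, frame=None, speed=0.15, contact_N=None): straight line of the TCP; frame=None keeps the orientation; speed is the mean speed in m/s. With contact_N (N) it stops when the force on the tool has changed by that much, and returns True; else False.
- r.goto_joints(angles): joint-space move.
- r.grip(opening, grip_force=None): finger opening in m; grip_force is the grip in N (None keeps the last); returns when the fingers have stopped.
- r.hold(seconds).
- r.ik(position, orientation): joint angles nearest the present ones, or None.
- r.observe(): the state.
- r.read_camera(name): name is "scene" or "top" or "wrist"; returns a dict with "pixels" (480x640x3 uint8, red, green, blue), "z_map" (480x640 float32, m along the optical axis (not along the pixel's ray), 0 where there is no reading), "fx", "fy", "cx", "cy" (pixels), "origin" and "rotation" of the camera in the world. Camera axes: x right, y down, z forward; pixel columns grow to the right and rows downward; lengths in m; the calibration is good to about 2 mm. A picture is of the moment at which its call begins.
A pose or a line that the arm cannot do raises r.PlanningError and nothing moves.
- r.job_done(): hands the job in, once; it reports no verdict.
The state is a dict: "t": time; "qpos": joint angles; "joint_vel": joint speeds; "effort": joint torques, N m; "tool_pos": TCP position; "orientation": TCP orientation; "ft_force": force on the tool from outside, world axes, zero at the start; "wrist_torque": the same for the moment, N m; "opening": finger opening in m.
Only numpy, scipy, OpenCV 4.12 (cv2) and the standard library are available. Lean on these libraries where they do the work, as an engineer would, in place of code of your own. Each camera call takes 0.05 s, during which the arm holds its last target. There are 200 camera calls.

## Working session

There is one attempt and no reset: what is moved stays moved. The work goes in short steps, each a Python script; the robot and the scene stay as the last script left them, time stands still between calls to the robot, and variables do not carry over. Pictures are saved under pics/ and viewed, about 8 in all and at most 12, crops included, and the job is handed in when it is done.

```bash
mkdir -p pics; ls
cat > h.py <<'E'
import numpy as np, cv2
from bench import r
def pts(c):
    v,u=np.mgrid[0:480,0:640]; z=c["z_map"]
    p=np.stack([(u-c["cx"])*z/c["fx"],(v-c["cy"])*z/c["fy"],z],-1)
    return p@np.array(c["rotation"]).T+np.array(c["origin"])
def save(c,n): cv2.imwrite(f"pics/{n}.png",c["pixels"][:,:,::-1])
def red(c):
    h=cv2.cvtColor(c["pixels"],cv2.COLOR_RGB2HSV)
    return ((h[...,0]<6)|(h[...,0]>174))&(h[...,1]>150)&(h[...,2]>70)
E
python3 - <<'E'
from h import *
for n in("top","scene"):
    c=r.read_camera(n); save(c,n+"0"); P=pts(c); m=red(c)&(c["z_map"]>0)
    print(n,np.round(c["origin"],3),c["fx"],m.sum())
    k,l,s,ce=cv2.connectedComponentsWithStats(m.astype(np.uint8))
    for i in range(1,k):
        if s[i,4]>30: print(s[i],ce[i],np.round(np.median(P[l==i],0),4),np.round(P[l==i].min(0),3),np.round(P[l==i].max(0),3))
o=r.observe();print(o)
E
```

```text
picsTraceback (most recent call last):
  File "<stdin>", line 3, in <module>
  File "h.py", line 6, in pts
    return p@np.array(c["rotation"]).T+np.array(c["origin"])
           ~^~~~~~~~~~~~~~~~~~~~~~~~~~
ValueError: matmul: Input operand 1 has a mismatch in its core dimension 0, with gufunc signature (n?,k),(k,m?)->(n?,m?) (size 4 is different from 3)
```

```bash
sed -i 's/np.array(c\["rotation"\]).T/Rotation.from_quat(c["rotation"]).as_matrix().T/; 1a from scipy.spatial.transform import Rotation' h.py
python3 - <<'E'
from h import *
for n in("top","scene"):
    c=r.read_camera(n); save(c,n+"0"); P=pts(c); m=red(c)&(c["z_map"]>0)
    print(n,np.round(c["origin"],3),c["fx"],m.sum())
    k,l,s,ce=cv2.connectedComponentsWithStats(m.astype(np.uint8))
    for i in range(1,k):
        if s[i,4]>30: print(s[i],ce[i],np.round(np.median(P[l==i],0),4),np.round(P[l==i].min(0),3),np.round(P[l==i].max(0),3))
o=r.observe();print(o)
E
```

```text
top [ 0.422 -0.01   1.416] 597.6356546359401 382
[282 279  25  25 381] [294.29658793 291.41469816] [0.4497 0.0673 0.0631] [0.424 0.041 0.056] [0.477 0.095 0.072]
scene [1.13  0.2   1.027] 520.3878270371379 324
[355 238  22  17 320] [365.615625 245.96875 ] [0.4527 0.0692 0.0638] [0.427 0.044 0.052] [0.478 0.095 0.068]
{'t': 0.15, 'qpos': array([ 1.11002125e+00,  2.76472782e-01,  1.50578551e+00, -4.81357054e-06,
        1.36068247e+00, -1.20996276e-01]), 'joint_vel': array([-0.00130263, -0.00060612, -0.0043391 ,  0.00044731, -0.00052886,
       -0.00240648]), 'effort': array([ 1.15738443e-03, -4.04925263e+01, -2.37432110e+01,  7.01877242e-02,
        3.15823231e-02, -1.15519379e-04]), 'tool_pos': array([0.19147755, 0.54179768, 0.22681291]), 'orientation': array([ 8.16479328e-01,  5.77374274e-01, -5.92184441e-04,  3.21978788e-04]), 'ft_force': array([-0.61190894, -0.75674632,  0.56053534]), 'wrist_torque': array([-0.02596451, -0.03207448,  0.00936272]), 'opening': 0.09396689951027451}
```

View pics/top0.png

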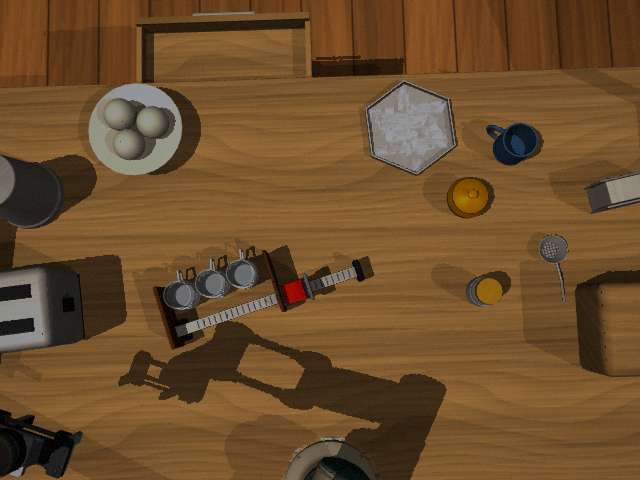

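View pics/scene0.png

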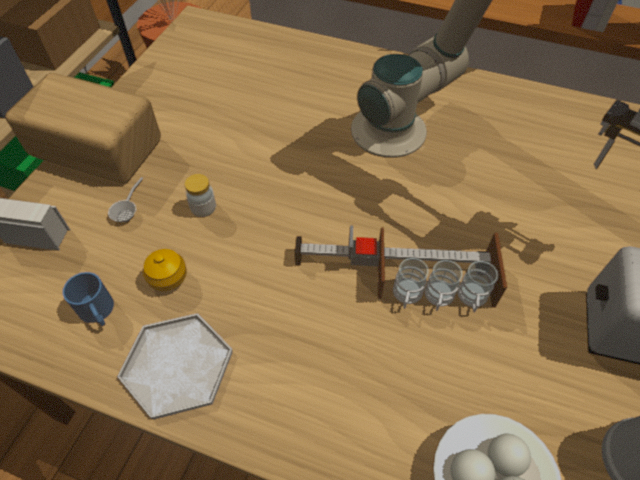

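The top view shows the red plate at about (294,291). The bar runs from the fixed jaw at (180,328) to the end block at (362,270), with the glasses on the far (+x) side. The scene view agrees, with the plate at (366,246). Next I'll fit the bar's direction, hover above it and look with the wrist camera.

```bash
cat >> h.py <<'E'
def down(th): # tool x along heading th, z down
    return Rotation.from_matrix(np.array([[np.cos(th),np.sin(th),0],[np.sin(th),-np.cos(th),0],[0,0,-1]]).T).as_quat()
def barfit(c,p0,th,lo=.034,hi=.047):
    P=pts(c).reshape(-1,3); P=P[(c["z_map"].ravel()>0)]
    for _ in range(4):
        ex=np.array([np.cos(th),np.sin(th)]); ey=np.array([-ex[1],ex[0]])
        d=P[:,:2]-p0; a=d@ex; b=d@ey
        m=(P[:,2]>lo)&(P[:,2]<hi)&(abs(a)<.016)&(b>-.16)&(b<.28)
        f=np.polyfit(b[m],a[m],1); th-=np.arctan(f[0]); p0=p0+ex*f[1]
    return th,p0,m.sum(),b[m].min(),b[m].max()
E
python3 - <<'E'
from h import *
p0=np.array([.4512,.0682])
for n in("top","scene"):
    c=r.read_camera(n); print(n,barfit(c,p0,np.radians(17.5)))
th=barfit(r.read_camera("top"),p0,np.radians(17.5))[0]
r.reach([.4512,.0682,.25],down(th)); r.grip(0.0,20)
o=r.observe(); print(o['t'],o['tool_pos'],o['opening'],o['ft_force'],o['qpos'])
c=r.read_camera("wrist"); save(c,"w1"); P=pts(c); m=red(c)&(c["z_map"]>0)
print(m.sum(),np.median(P[m],0),P[m].min(0),P[m].max(0)); print(barfit(c,p0,th))
E
```

```text
top (np.float64(0.29502891780342083), array([0.44919615, 0.0675685 ]), np.int64(1564), np.float64(-0.14784488079353195), np.float64(0.2799413860210299))
scene (np.float64(0.29716686642332496), array([0.45229068, 0.06854369]), np.int64(1501), np.float64(-0.1481445531564348), np.float64(0.27990259460667444))
3.6667 [0.45119631 0.06821079 0.24999723] 0.0005790431051426754 [ 0.27620768  0.43828384 -0.55862722] [-2.62866007e-03  8.18304168e-02  1.69697571e+00 -9.44240821e-06
  1.36280010e+00 -2.98477841e-01]
1893 [0.44915366 0.06946148 0.06284933] [ 0.4217183   0.03832948 -0.00207896] [0.4864924  0.09698024 0.06507076]
(np.float64(0.2955550298829518), array([0.4489654 , 0.06751893]), np.int64(4378), np.float64(-0.06449275675218338), np.float64(0.20864206966662555))
```

View pics/w1.png

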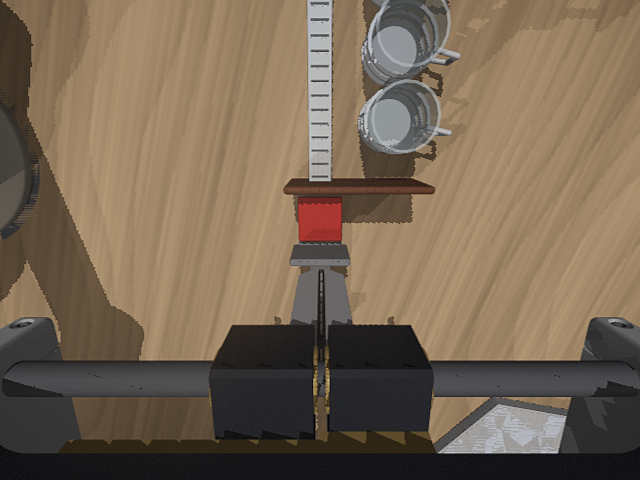

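The wrist view shows the plate at (320,220), between the brown jaw plate (row 187) and the thumb wall (row 255). The wall and the jaw plate give me the slot position along the bar.

Run:
```python
from h import *
th=.2955; p0=np.array([.4495,.0678]); R=np.array([[np.cos(th),np.sin(th)],[-np.sin(th),np.cos(th)]])
for n in("wrist","top"):
    c=r.read_camera(n); P=pts(c).reshape(-1,3); k=(P[:,:2]-p0)@R.T
    rm=(red(c).ravel())&(abs(P[:,2]-.063)<.006); print(n,"red",np.percentile(k[rm],[3,50,97],axis=0).round(4).tolist())
    w=(P[:,2]>.093)&(P[:,2]<.101)&(abs(k[:,0])<.04)&(k[:,1]<-.02)&(k[:,1]>-.06)
    print("wall",w.sum(),np.percentile(k[w],[3,50,97],axis=0).round(4).tolist(),np.median(P[w,2]))
    j=(P[:,2]>.086)&(P[:,2]<.094)&(abs(k[:,0])<.1)&(k[:,1]>.02)&(k[:,1]<.06)
    print("jaw",j.sum(),np.percentile(k[j],[3,50,97],axis=0).round(4).tolist(),np.median(P[j,2]))
```

```text
wrist red [[-0.0213, -0.0209], [0.0004, 0.0021], [0.0212, 0.0232]]
wall 482 [[-0.028, -0.0381], [-0.0005, -0.0343], [0.0271, -0.031]] 0.09590415476470754
jaw 1129 [[-0.0306, 0.032], [0.0327, 0.0352], [0.0959, 0.0386]] 0.08866238415374406Traceback (most recent call last):
  File "<stdin>", line 5, in <module>
    return _quantile_unchecked(
        a, q, axis, out, overwrite_input, method, keepdims, weights)
    return _ureduce(a,
                    func=_quantile_ureduce_func,
    ...<5 lines>...
                    overwrite_input=overwrite_input,
                    method=method)
    r = func(a, **kwargs)
    result = _quantile(arr,
                       quantiles=q,
    ...<2 lines>...
                       out=out,
                       weights=wgt)
    slices_having_nans = np.isnan(arr[-1, ...])
                                  ~~~^^^^^^^^^
IndexError: index -1 is out of bounds for axis 0 with size 0
```

Slot width comes out at 62 mm, as given. The wall face is at −30 mm and the plate at z ≈ 0.063, so the pawl is resting on a tooth. Next I'll lower the fingertips in the slot until they touch.

```bash
cat >> h.py <<'E'
TH=.2955; P0=np.array([.4495,.0678]); EX=np.array([np.cos(TH),np.sin(TH)]); EY=np.array([-EX[1],EX[0]])
def K(y,z): return [*(P0+EY*y),z]
def rep(s):
    o=r.observe(); d=o['tool_pos'][:2]-P0; f=o['ft_force']
    print(s,"t%.2f"%o['t'],"k",(d@EX).round(4),(d@EY).round(4),"z",o['tool_pos'][2].round(4),"f",(f[:2]@EX).round(2),(f[:2]@EY).round(2),f[2].round(2))
E
python3 - <<'E'
from h import *
r.move_linear(K(-.012,.20),frame=down(TH)); r.move_linear(K(-.012,.10)); r.hold(.2); rep("above")
print(r.move_linear(K(-.012,.078),speed=.02,contact_N=2.5)); rep("touch")
r.hold(.2); rep("held")
z=r.observe()['tool_pos'][2]
print(r.move_linear(K(-.012,.080),speed=.02,contact_N=25)); r.hold(.2); rep("press")
E
```

```text
above t5.33 k 0.0008 -0.0122 z 0.101 f -0.16 0.37 0.47
True
touch t6.07 k -0.0001 -0.012 z 0.0852 f -0.41 0.48 5.27
held t6.27 k -0.0001 -0.012 z 0.0855 f -0.34 0.45 5.49
False
press t6.88 k -0.0 -0.012 z 0.0807 f -1.25 0.34 9.32
```

Run:
```python
from h import *
print(r.move_linear(K(-.035,.0797),speed=.03,contact_N=20)); rep("a")
print(r.move_linear(K(-.160,.0797),speed=.04,contact_N=18)); rep("b"); r.hold(.4); rep("c")
c=r.read_camera("top"); save(c,"t2"); m=red(c)
P=pts(c)[m&(c["z_map"]>0)]; print(m.sum(),((P[:,:2]-P0)@EY).min() if len(P) else None)
cv2.imwrite("pics/t2c.png",cv2.resize(c["pixels"][220:370,140:400,::-1],None,fx=3,fy=3))
```

```text
False
a t7.79 k -0.0 -0.0346 z 0.0803 f -1.19 0.89 7.31
True
b t9.96 k -0.0001 -0.1279 z 0.0803 f -0.52 1.17 4.82
c t10.36 k -0.0001 -0.1279 z 0.0803 f 0.94 1.95 5.12
36 -0.09755914424279706
```

View pics/t2c.png

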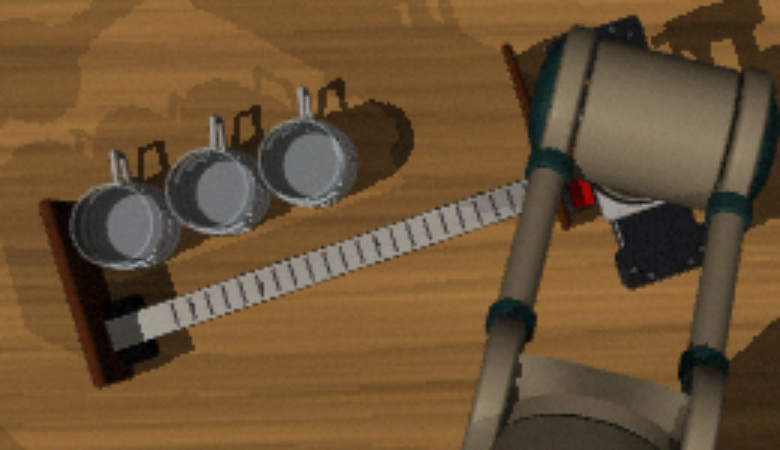

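The crop shows the jaw well back, with its plate at (540,140), and the glasses undisturbed. The push stopped a bit early on a force change, so I'll carry on to the end stop.

Run:
```python
from h import *
print(r.move_linear(K(-.160,.0795),speed=.03,contact_N=25)); rep("b"); r.hold(.4); rep("c")
```

```text
True
b t10.88 k -0.0 -0.1277 z 0.0805 f 1.22 2.58 4.43
c t11.28 k -0.0 -0.1277 z 0.0804 f 0.5 2.95 4.53
```

Still blocked at the same place. I need to know whether that is the end stop or the ratchet, so I'll look from the side and measure.

Run:
```python
from h import *
c=r.read_camera("scene"); save(c,"s3")
cv2.imwrite("pics/s3c.png",cv2.resize(c["pixels"][190:320,270:530,::-1],None,fx=3,fy=3,interpolation=cv2.INTER_CUBIC))
P=pts(c).reshape(-1,3); d=P[:,:2]-P0; a=d@EX; b=d@EY; z=P[:,2]
m=(abs(a)<.035)&(b<-.05)&(b>-.25)&(z>.03)&(z<.105)
for lo in np.arange(-.20,-.08,.005):
    q=m&(b>=lo)&(b<lo+.005)
    if q.sum(): print(lo.round(3),q.sum(),z[q].max().round(3),np.median(z[q]).round(3))
j=(z>.05)&(z<.094)&(a>.03)&(a<.09)&(b<-.03)&(b>-.13); print("jaw",np.percentile(b[j],[3,50,97]) if j.any() else 0)
k=red(c).ravel()&(z>.04); print("red",np.percentile(b[k],[3,50,97]),np.median(z[k]))
```

```text
-0.165 10 0.057 0.051
-0.16 25 0.056 0.051
-0.155 25 0.057 0.052
-0.15 18 0.056 0.046
-0.145 19 0.084 0.065
-0.14 31 0.083 0.05
-0.135 24 0.053 0.049
-0.13 24 0.06 0.053
-0.125 28 0.062 0.052
-0.12 28 0.062 0.051
-0.115 23 0.061 0.051
-0.11 24 0.061 0.053
-0.105 25 0.062 0.056
-0.1 51 0.063 0.058
-0.095 56 0.062 0.057
-0.09 49 0.063 0.058
-0.085 49 0.062 0.053
jaw [-0.07558527 -0.07189074 -0.0682432 ]
red [-0.12674647 -0.09258123  0.69288572] 0.058843398960017335
```

View pics/s3c.png

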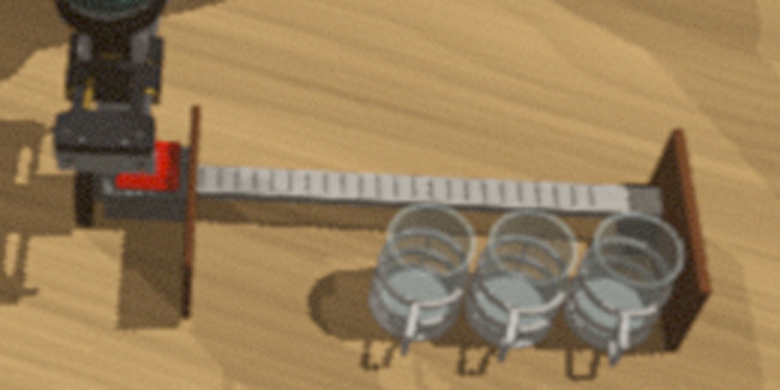

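The jaw has moved 107 mm and the thumb wall is now about at the end block. The plate is at z = 0.058, bottomed, so the ratchet is free. If this is the end stop, the jaw must have started about 23 mm open. I'll lift straight up and check that from close by.

Run:
```python
from h import *
p=r.observe()['tool_pos']
r.move_linear([p[0],p[1],.13],speed=.08); rep("up"); r.move_linear(K(-.02,.22)); r.hold(.1)
r.move_linear(K(-.09,.24)); rep("clear")
for n in("wrist","top"):
    c=r.read_camera(n); 
    P=pts(c).reshape(-1,3); d=P[:,:2]-P0; a=d@EX; b=d@EY; z=P[:,2]
    pc=lambda m:(m.sum(),np.percentile(b[m],[3,50,97]).round(4),np.median(z[m]).round(4)) if m.sum()>3 else None
    k=red(c).ravel()&(z>.04)&(abs(a)<.04); print(n,"red",pc(k))
    print("wall",pc((z>.09)&(z<.101)&(abs(a)<.03)&(b<-.12)&(b>-.17)))
    print("jaw",pc((z>.08)&(z<.094)&(a>-.03)&(a<.09)&(b<-.05)&(b>-.1)))
    print("block",pc((z>.05)&(z<.058)&(abs(a)<.03)&(b<-.146)&(b>-.2)))
    print("glass",pc((z>.03)&(z<.095)&(a>.02)&(a<.12)&(b>.04)&(b<.28)))
    h=cv2.cvtColor(c["pixels"],cv2.COLOR_RGB2HSV)
    save(c,n+"4")
```

```text
up t12.10 k -0.0005 -0.1276 z 0.1295 f -0.4 -0.52 -0.07
clear t13.92 k -0.0004 -0.0897 z 0.2396 f 0.36 0.09 -1.49
wrist red (np.int64(1959), array([-0.1272, -0.1047, -0.0836]), np.float64(0.0671))
wall (np.int64(113), array([-0.1444, -0.1397, -0.1374]), np.float64(0.0957))
jaw (np.int64(1201), array([-0.0753, -0.0707, -0.0677]), np.float64(0.0885))
block None
glass (np.int64(2787), array([0.0693, 0.0874, 0.1197]), np.float64(0.0617))
top red None
wall None
jaw None
block None
glass (np.int64(1326), array([0.072 , 0.1877, 0.2744]), np.float64(0.066))
```

View pics/wrist4.png

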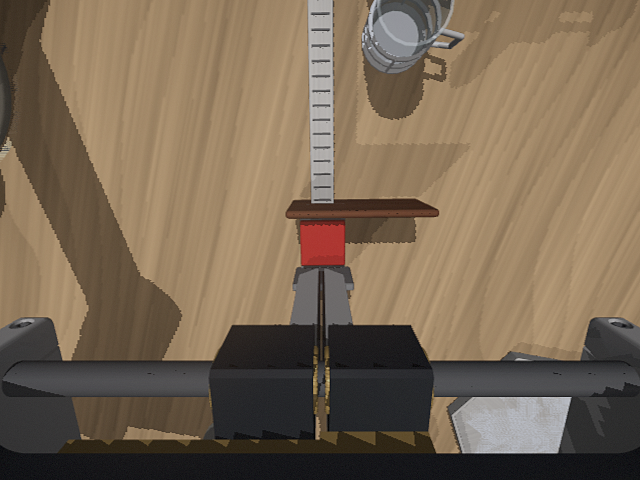

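Run:
```python
from h import *
r.reach(K(.12,.26),down(TH)); 
c=r.read_camera("top"); rep("")
cv2.imwrite("pics/t5c.png",cv2.resize(c["pixels"][240:320,280:400,::-1],None,fx=6,fy=6,interpolation=cv2.INTER_CUBIC))
i0=cv2.imread("pics/top0.png")[...,::-1]
# ray onto plane for end block outer corners, before
R=Rotation.from_quat(c["rotation"]).as_matrix()
def ray(u,v,z):
    d=R@np.array([(u-c["cx"])/c["fx"],(v-c["cy"])/c["fy"],1]); o=np.array(c["origin"]); p=o+d*(z-o[2])/d[2]; q=p[:2]-P0; return (q@EX).round(4),(q@EY).round(4)
def prof(img,z,y0,y1,x=0.0):
    out=[]
    for y in np.arange(y0,y1,.002):
        P=np.array([*(P0+EY*y+EX*x),z])-np.array(c["origin"]); q=R.T@P
        u=c["fx"]*q[0]/q[2]+c["cx"]; v=c["fy"]*q[1]/q[2]+c["cy"]
        out.append(f"{y*1000:.0f}:"+"/".join(map(str,cv2.getRectSubPix(np.ascontiguousarray(img),(1,1),(float(u),float(v)))[0,0])))
    return " ".join(out)
print("before z.054",prof(i0,.054,-.18,-.12)); print("after z.054",prof(c["pixels"],.054,-.18,-.12)); 
P=pts(c).reshape(-1,3); d=P[:,:2]-P0; a=d@EX; b=d@EY; z=P[:,2]
for lo in np.arange(-.18,-.07,.004):
    q=(abs(a)<.02)&(b>=lo)&(b<lo+.004)
    if q.sum(): print(lo.round(3),np.median(z[q]).round(3),end="; ")
```

```text
t14.92 k 0.0001 0.1192 z 0.2598 f 0.24 -0.24 -0.57
before z.054 -180:59/39/19 -178:59/42/20 -176:58/41/19 -174:58/40/19 -172:60/42/20 -170:61/43/21 -168:62/41/22 -166:61/41/21 -164:62/43/22 -162:44/31/19 -160:15/12/12 -158:13/13/13 -156:17/17/14 -154:16/12/15 -152:19/14/15 -150:12/13/12 -148:19/22/20 -146:77/71/67 -144:112/105/100 -142:113/106/100 -140:122/114/107 -138:130/123/114 -136:133/126/118 -134:129/121/114 -132:92/86/83 -130:92/86/83 -128:120/114/107 -126:131/125/117 -124:131/125/117 -122:131/125/116
after z.054 -180:61/45/25 -178:62/43/23 -176:61/43/21 -174:61/43/20 -172:62/44/22 -170:64/43/24 -168:65/42/24 -166:62/43/24 -164:61/43/24 -162:41/31/15 -160:7/9/2 -158:5/3/3 -156:9/8/8 -154:3/4/3 -152:1/2/3 -150:5/4/8 -148:14/10/14 -146:32/32/31 -144:34/35/35 -142:30/32/31 -140:18/20/20 -138:14/13/14 -136:21/19/20 -134:25/24/24 -132:23/23/24 -130:32/16/17 -128:45/8/6 -126:52/5/3 -124:52/4/5 -122:53/3/3
-0.18 0.0; -0.176 0.0; -0.172 -0.0; -0.168 0.0; -0.164 0.052; -0.16 0.054; -0.156 0.054; -0.152 0.053; -0.148 0.094; -0.144 0.096; -0.14 0.087; -0.136 0.05; -0.132 0.052; -0.128 0.066; -0.124 0.068; -0.12 0.067; -0.116 0.067; -0.112 0.068; -0.108 0.067; -0.104 0.067; -0.1 0.067; -0.096 0.067; -0.092 0.067; -0.088 0.068; -0.084 0.065; -0.08 0.048; -0.076 0.088; -0.072 0.089;
```

View pics/t5c.png

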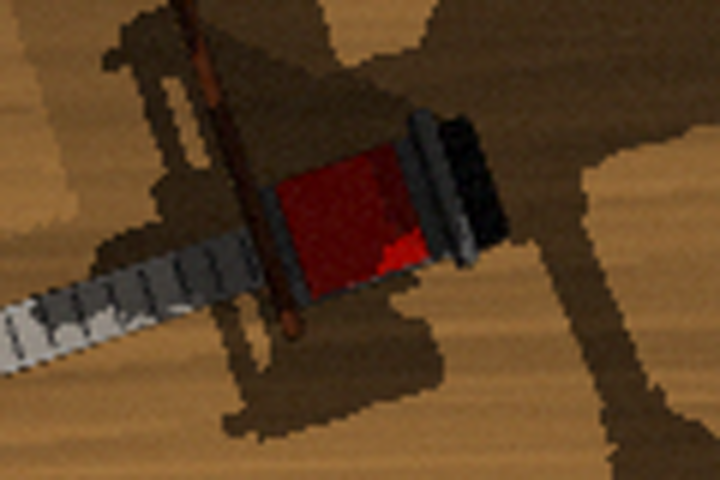

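The crop shows the thumb wall at (440,185) right up against the black end block at (480,180), with no bar visible between them, so this is the end stop. The red plate is back up at z = 0.067 and the hand is clear.

Run:
```python
from h import *
r.hold(.3); rep("end"); r.job_done()
```

```text
end t15.22 k 0.0002 0.1191 z 0.2598 f -0.29 -0.78 0.09
the job is handed in; nothing more can be done
```

The glass keeper is open and I handed the job in at 15.2 s; no verdict was reported. I pressed the release to its bottom with the closed fingertips (about 9 N) and pushed the jaw back against the thumb wall until it stopped. Then I lifted straight up and moved the hand clear.

**Last checks:**
- **Jaw:** the back of the thumb wall lies against the end block (about −147 mm for each along the bar), with no bar visible between them.
- **Release:** the red plate is back up, at a height of 67 mm.
- **Glasses:** they looked undisturbed in the views taken after the push; I did not measure their shift.
- **Sugar bowl and jam jar:** I did not measure these again. The hand never went near them.

**Disagreement:** the jaw moved only 107 mm, not 130 mm. I never read the joint value itself, so the end stop is judged from two things:
- A second push did not move the jaw, although the plate was bottomed and the ratchet free.
- There was a gap of about 29 mm between the jaw and the nearest glass at the start, so the jaw probably began about 23 mm open.

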